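Clear the pile into the bench trays

ROBOT

A 7-joint arm with a two-finger parallel gripper is mounted at the origin on a cart in front of the work surface, level with it; the furniture and walls round the work are solid. World frame = base frame: x ahead of the robot, y to its left, z up, the work surface at z = 0. Lengths are in m, angles in rad, forces in N, time in s.
With the tool pointing down it reaches from about 0.4 to 0.875 m from the base axis. Payload 19.3 kg.
Tool frame: the origin (TCP) lies on the centre line of the jaws, within the pads' length; the fingertips stand 14 mm ahead of it and the grasp point (between the pads) lies 5 mm behind it (bot.tip_extent is the distance from the TCP to the fingertips, in m); z points along the fingers, y is the line along which they close (so a half turn about z gives the same grasp; the last joint's range is limited). The gripper opens to 85 mm and grips with 20 to 120 N. Pads are 22 mm wide; open, the fingers measure 114 mm over their backs; the gripper's body (76 mm by 85 mm) begins 54 mm behind the grasp point. The pads swing forward as they close: fully open they stand 13 mm farther back than shut.
Start: joints at [-1.357, 0.521, -0.036, 1.599, 0.021, 1.021, -0.113], TCP at [0.175, 0.6, 0.245] pointing down, gripper open.
Joint ranges: [-2.91, 2.91], [-0.3, 2.13], [-1.5, 1.42], [0.17, 2.43], [-1.26, 4.41], [0.16, 1.93], [-2.52, 2.52]. Speed limits (rad/s): [1.89, 1.89, 2.39, 2.39, 3.01, 3.01, 3.01].

INTERFACE

Orientations are given as [roll, pitch, yaw] about the fixed x, y, z axes, in that order (R = Rz(yaw) Ry(pitch) Rx(roll)).
In Python, from workcell import monitor, grab_frame, camera_model, bot gives the robot as it stands.
- The arm moves only by the tool move_arm, never from a script. Its argument "moves" is a list of rows, each a list of 4 numbers: the shift along the world's x, y, z in mm, then the turn about the world's z in rad. A call has 1 to 12 rows; each row is the pose to reach, as a shift and turn from the pose commanded when the call began; what a row does not reach only later rows make up. A row lasts 1/8 s, in which the tool goes at most 62.5 mm and 10.7 degrees, less where a joint would pass 70% of its speed; a pose out of reach is approached as far as the arm can. A call with a gripper value outside its range is refused whole. "gripper" is the opening, from 0 (shut) to 1 (fully open), set as the call begins (left out, the last holds). The fingers move at their own pace and stop on an object; "newtons" is the grip in N (left out, the last holds). Time passes only in rows, so rows that repeat a pose let the fingers close. It gives the time, the measured TCP pose, the force, the opening and the grip force at its end, in the units of the state.
- monitor.observe(): the state, without advancing time (a new reading comes with each control period).
- grab_frame(name): name is "side" or "top"; returns the picture (420x560x3 uint8, blue, green, red); there is no depth.
- camera_model(name): a dict with "vfov" (degrees; the focal length in pixels is half the picture's height over the tangent of half this angle, whatever the lens; pixels are square), "cx", "cy" (the principal point, pixels), "R" (3x3) and "t" (3): a world point X has camera coordinates R X + t. Camera axes: x right, y down, z forward; pixel columns grow to the right and rows downward; lengths in m; the calibration is good to about 2 mm. A picture is of the moment at which its call begins. camera_model takes no time and is no camera call.
- bot.job_done(): hands the job in; it is judged then, once.
The state is a dict: "clock": time; "qpos": joint angles; "qd": joint speeds; "joint_efforts": joint torques, N m; "position": TCP position; "tool_rot": TCP orientation; "force": force on the tool from outside, world axes, zero at the start; "moment": the same for the moment, N m; "grip_width": finger opening in m; "finger_force": force on a finger pad.
Only numpy, scipy, OpenCV 4.12 (cv2) and the standard library are available. Lean on these libraries where they do the work, as an engineer would, in place of code of your own. Each camera call takes 0.05 s, during which the arm holds its last target. There are 200 camera calls.

TASK

Take the pile apart from the top down and put each thing away in the holder made for its shape and size: first the oak wedge into the narrow tray, then the carton into the short wide tray, then the cork block into the long wide tray, and last the roll of masking tape into the round dish. Each must end flat on the floor of its holder, inside the rim and lying lengthwise in it (either way round); keep everything right side up on the way and do not let the pile topple.

Things in the scene. Friction and masses are not known exactly. Their poses are not given: they have to be found in the camera images.
- oak_wedge: Solid oak wedge, 38 mm wide (x), 110 mm long (y), 22 mm high at its thick end, lying flat on its broad face at the top of the pile, across the carton. Origin: centre of its underside; z up. Its sides are upright and parallel: grasp across its 38 mm (x). Its thick end (22 mm) is at -y, its thin end (4 mm) at +y, 13 mm high in the middle.
- screw_carton: Small closed carton of screws, 61 x 90 x 51 mm, rigid, about 0.3 kg; third up in the pile (a similar carton by the clamping jig is fixed and no part of the job), lying across the cork block. Origin: centre of its underside; y along its 90 mm length, z up. Grasp across its 61 mm (x) sides.
- cork_block: Cork sanding block, 62 x 115 x 39 mm; second up, lying on the tape roll, its ends showing beyond the carton. Origin: centre of its underside; y along its 115 mm length, z up. Grasp across its 62 mm (x) sides.
- masking_tape: Roll of masking tape lying flat at the bottom of the pile: 111 mm outside diameter, hole 64 mm, 25 mm high. Origin: centre of its underside, z up. Too wide to grasp whole: grasp its 24 mm thick wall, one finger in the hole (wall middle 44 mm from the centre).
- wedge_tray: Fixed plywood tray, floor 5 mm thick, rim 7 mm wide whose top is 14 mm above the table and which is left open for 62 mm in the middle of both long sides for the fingers. Origin: centre of its underside; its y axis runs along its length. Pocket for the oak wedge: 54 x 126 mm inside (the narrow one).
- carton_tray: Fixed plywood tray, floor 5 mm thick, rim 7 mm wide whose top is 14 mm above the table and which is left open for 62 mm in the middle of both long sides for the fingers. Origin: centre of its underside; its y axis runs along its length. Pocket for the carton: 77 x 106 mm inside (the short wide one).
- cork_tray: Fixed plywood tray, floor 5 mm thick, rim 7 mm wide whose top is 14 mm above the table and which is left open for 62 mm in the middle of both long sides for the fingers. Origin: centre of its underside; its y axis runs along its length. Pocket for the cork block: 78 x 131 mm inside (the long wide one).
- round_dish: Fixed round wooden dish for the tape roll, 142 mm across, 127 mm inside the rim, floor 5 mm thick, rim top 10 mm above the table. Origin: centre of its underside.
Mind the look-alikes: they are no part of the job. There is more than one size of the masking_tape; the one meant has the size given above.

How it is judged:
By the outcome, as a careful person would: the job done as asked, in the order asked, and still so for the second after the job is handed in, with the robot touching nothing.
It also fails if it takes over 120 s, if anything falls off the work surface, if the arm or the gripper's body presses on something with over 40 N, if the wrist force passes 120 N, or if a joint passes its speed limit or range.

## Working session

There is one attempt and no reset: what is moved stays moved. The work goes in short steps, Python scripts to look and compute and a tool call to move; the robot and the scene stay as the last step left them, time stands still between calls to the robot, and variables do not carry over. Pictures are saved under pics/ and viewed, at most 14 in all, crops included, and the job is handed in when it is done.

Besides the shell and the picture viewer there is one more tool, called by a JSON object that holds its "name" and its "arguments", one argument or row to a line. move_arm: Moves the arm, as the interface text tells. Its arguments: {"type":"object","properties":{"moves":{"type":"array","items":{"type":"array","items":{"type":"number"}}},"gripper":{"type":"number"},"newtons":{"type":"number"}},"required":["moves"]}

```bash
mkdir -p pics; ls; python3 - <<'E'
from workcell import monitor, grab_frame, camera_model, bot
import cv2,numpy as np
for n in("side","top"):
    f=grab_frame(n); cv2.imwrite(f"pics/{n}0.png",f)
    m=camera_model(n); print(n,m)
print(monitor.observe(), bot.tip_extent)
E
```

```text
pics
side {'vfov': 49.177999788727355, 'cx': 275.6007530837235, 'cy': 213.55961112870028, 'R': array([[ 0.86450649, -0.50231067,  0.01767812],
       [-0.30938283, -0.5595267 , -0.7689032 ],
       [ 0.39611966,  0.6592525 , -0.63912077]]), 't': array([-0.50336294,  0.17663274,  1.43386096])}
top {'vfov': 47.51912613516474, 'cx': 287.12326751961245, 'cy': 195.88194028130425, 'R': array([[ 0.01990456, -0.99976787,  0.00824764],
       [-0.98121209, -0.02111718, -0.19177304],
       [ 0.19190269, -0.00427553, -0.98140464]]), 't': array([-0.13580637,  0.51581248,  1.56857326])}
{'clock': 0.1, 'qpos': array([-1.35720811,  0.52197818, -0.03632303,  1.59992893,  0.02120116,
        1.02109358, -0.1127895 ]), 'qd': array([ 1.21941026e-03,  6.09977255e-04,  3.93043605e-04, -6.52794339e-04,
       -1.07608127e-03,  5.73272471e-05, -1.24691534e-03]), 'joint_efforts': array([ 5.03488001e-03, -9.28474259e+01,  1.98480897e+00, -3.70530725e+01,
        1.82584865e-02,  5.27848300e-03, -4.58258319e-05]), 'position': array([0.17495212, 0.59972448, 0.24477641]), 'tool_rot': array([-3.14057226e+00,  7.38949174e-05,  2.85780039e+00]), 'force': array([0.39043379, 0.6340128 , 0.32774264]), 'moment': array([-0.01001505, -0.01751033, -0.00081992]), 'finger_force': 0.0, 'grip_width': 0.08562409870965586} 0.014
```

View pics/side0.png

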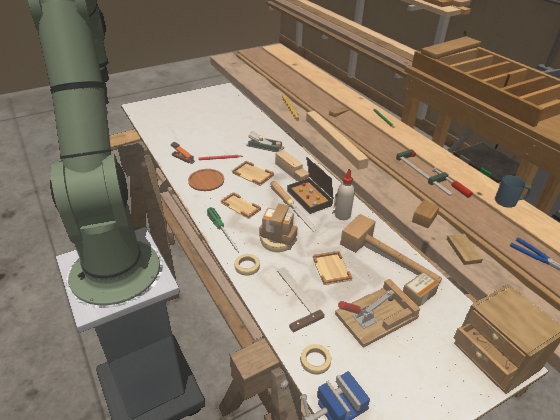

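View pics/top0.png

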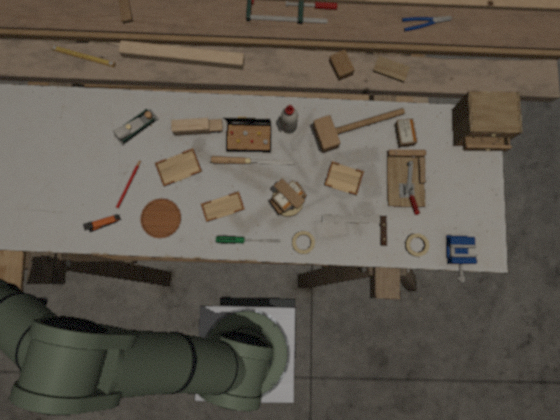

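The pile is at top (288,198) and side (278,228), made up of the wedge, carton, cork and tape. Holders in the top view are the dish (161,218) and trays at (178,167), (222,207) and (343,178). Look-alikes are the loose tape rolls at (302,242) and (417,244), the fixed carton at (405,132), and the wood blocks at (341,65) and (390,68). I'm choosing the pile, and I'll check it in one close crop.

```bash
cat > h.py <<'E'
from workcell import monitor, grab_frame, camera_model, bot
import cv2,numpy as np
def cam(n):
    m=camera_model(n); f=210/np.tan(np.radians(m['vfov']/2)); return m['R'],m['t'],f,m['cx'],m['cy']
def ray(n,u,v,z):
    R,t,f,cx,cy=cam(n); d=R.T@np.array([(u-cx)/f,(v-cy)/f,1]); c=-R.T@t
    return c+d*(z-c[2])/d[2]
def proj(n,X):
    R,t,f,cx,cy=cam(n); p=R@np.array(X)+t; return f*p[0]/p[2]+cx,f*p[1]/p[2]+cy
E
python3 - <<'E'
from h import *
t=cv2.imread('pics/top0.png'); s=cv2.imread('pics/side0.png')
def up(im,x0,y0,x1,y1,k): return cv2.resize(im[y0:y1,x0:x1],None,fx=k,fy=k,interpolation=cv2.INTER_CUBIC)
a=up(t,258,170,318,220,10); b=up(s,245,190,315,255,8)
b=cv2.resize(b,(400,int(400*65/70)));a=cv2.resize(a,(400,int(400*50/60)))
c=up(t,130,140,370,240,800/240)
o=np.zeros((600,800,3),np.uint8); o[:333,:400]=np.clip(a[:333]*1.5,0,255); o[:333,400:]=b[:333]
o[333:333+267]=np.clip(c[:267]*1.5,0,255)
cv2.imwrite('pics/crop0.png',o)
# ground check
for n,u,v in(("top",161,218),("side",206,180)): print(n,ray(n,u,v,.01))
print(ray("top",178,167,.01),ray("top",222,207,.01),ray("top",343,178,.01),ray("top",288,200,.0))
# wood mask for trays: report quads
hsv=cv2.cvtColor(t,cv2.COLOR_BGR2HSV)
for (x0,y0,x1,y1) in((148,142,208,192),(195,188,250,226),(318,155,370,200),(135,193,187,243)):
    m=(hsv[y0:y1,x0:x1,1]>60).astype(np.uint8)
    cs,_=cv2.findContours(m,0,2); c=max(cs,key=cv2.contourArea)+np.array([x0,y0])
    P=np.array([ray("top",*p[0],.012)[:2] for p in c.astype(float)])*1000
    r=cv2.minAreaRect(P.astype(np.float32)); print(r, cv2.contourArea(c))
E
```

```text
top [0.43954514 0.30716134 0.01      ]
side [0.43813105 0.2942872  0.01      ]
[0.62160373 0.2603049  0.01      ] [0.48238525 0.09927225 0.01      ] [ 0.59458277 -0.32006727  0.01      ] [ 0.51378621 -0.12867455  0.        ]
((621.9140014648438, 259.71771240234375), (94.72940826416016, 144.9564971923828), 23.746809005737305) 991.5
((484.7020568847656, 98.50109100341797), (69.26981353759766, 138.80368041992188), 20.15754508972168) 721.5
((595.8427734375, -322.24810791015625), (120.94464874267578, 93.59519958496094), 72.47087097167969) 821.5
((441.4640808105469, 309.9007263183594), (135.4273681640625, 137.9781494140625), 1.191323161125183) 1217.0
```

View pics/crop0.png

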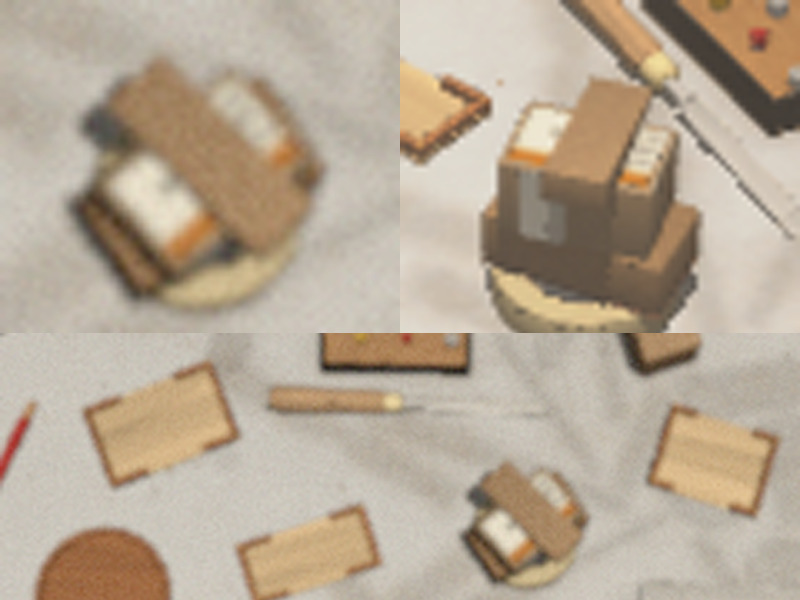

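The crop confirms the pile order: oak wedge over the carton (white and orange label) over the cork over the large tape. Tray outer sizes measured 95x145, 69x139 and 94x121 mm, and the dish 137 mm, so each holder matches its description. I'll move the arm nearer while keeping the pile in view.

{"name": "move_arm", "arguments": {
  "moves": [
    [25,-40,20,0],
    [55,-85,60,0],
    [85,-130,80,0],
    [115,-175,100,0],
    [145,-220,100,0],
    [165,-260,100,0],
    [185,-300,100,0],
    [185,-300,100,0]
  ]
}}

```text
clock: 1.1
position: [0.3614, 0.2972, 0.3454]
tool_rot: [-3.141, 0.001, 2.853]
force: [-0.1, -0.2, -1.1]
grip_width: 0.0857
finger_force: 0.0
```

```bash
python3 - <<'E'
from h import *
t=grab_frame("top"); s=grab_frame("side"); cv2.imwrite('pics/top1.png',t); cv2.imwrite('pics/side1.png',s)
def up(im,x0,y0,x1,y1,k):
    return cv2.resize(im[y0:y1,x0:x1],None,fx=k,fy=k,interpolation=cv2.INTER_CUBIC)
a=np.clip(up(t,265,172,315,222,8)*1.6,0,255).astype(np.uint8); b=np.clip(up(s,253,198,303,260,8)*1.15,0,255).astype(np.uint8)
o=np.zeros((500,800,3),np.uint8); o[:400,:400]=a; o[:496,400:]=b
for i in range(0,50,10):
    for j,(x0,y0) in((0,(265,172)),(400,(253,198))):
        cv2.putText(o,str(x0+i),(j+i*8,10),0,.35,(0,0,255)); cv2.putText(o,str(y0+i),(j,i*8+10),0,.35,(0,0,255))
        cv2.line(o,(j+i*8,0),(j+i*8,400),(255,255,0),1); cv2.line(o,(j,i*8),(j+399,i*8),(255,255,0),1)
cv2.imwrite('pics/crop1.png',o); print(monitor.observe()['position'])
E
```

```text
[0.35991802 0.30006173 0.34527584]
```

View pics/crop1.png

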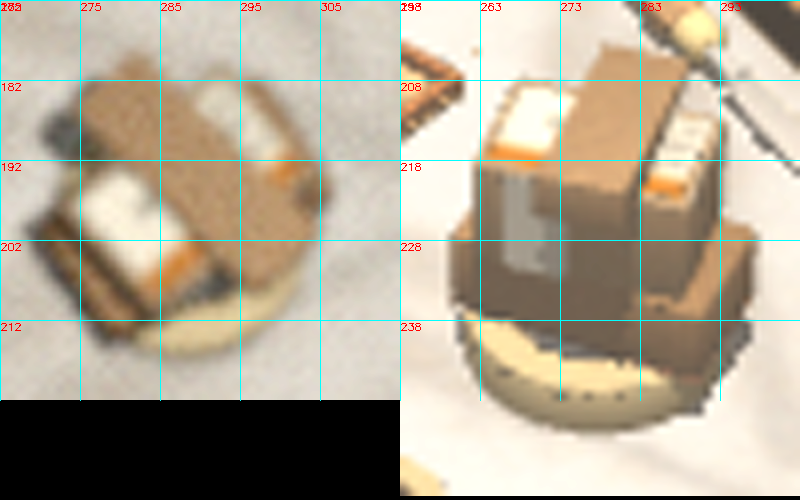

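Crop: in the side view the wedge's near end, px (269,221)-(282,223), shows a tall end face, so that is the thick end. The far end at (279,204)-(289,206) is thin. I'll compute its corners at the matching heights from both views.

```bash
python3 - <<'E'
from h import *
S=[(269.4,220.75,.137),(282.1,222.6,.137),(289.25,206.1,.119),(278.6,203.6,.119)]
T=[(295.5,208,.137),(305,199.5,.137),(282,178.9,.119),(275.2,185.6,.119)]
for n,L in(("side",S),("top",T)):
    P=np.array([ray(n,*p)[:2] for p in L])*1000; c=P.mean(0); d=(P[2]+P[3]-P[0]-P[1])/2
    w=(P[1]-P[0]+P[2]-P[3])/2
    print(n,P.round(),c.round(1),"len",np.hypot(*d).round(),"yaxis ang",np.degrees(np.arctan2(d[1],d[0])).round(1),"w",np.hypot(*w).round(1),np.degrees(np.arctan2(w[1],w[0])).round(1))
# colour-mask tape & trays in side view for cross-check of calibration
s=cv2.imread('pics/side0.png')
for nm,(u,v) in dict(dish=(206,180)).items(): print(nm,ray("side",u,v,.01))
h=cv2.cvtColor(s,cv2.COLOR_BGR2HSV)
for (x0,y0,x1,y1) in((185,165,228,196),(228,155,278,190),(215,188,264,220),(308,245,356,290)):
    m=(h[y0:y1,x0:x1,1]>75).astype(np.uint8); cs,_=cv2.findContours(m,0,2); c=max(cs,key=cv2.contourArea)+np.array([x0,y0])
    P=np.array([ray("side",*p[0],.010)[:2] for p in c.astype(float)])*1000
    print(cv2.minAreaRect(P.astype(np.float32)))
E
```

```text
side [[ 460. -167.]
 [ 490. -193.]
 [ 564. -116.]
 [ 540.  -88.]] [ 513.7 -141. ] len 110.0 yaxis ang 45.5 w 38.4 -45.5
top [[ 463. -152.]
 [ 491. -182.]
 [ 561. -107.]
 [ 538.  -85.]] [ 513.4 -131.7] len 102.0 yaxis ang 44.3 w 36.4 -45.3
dish [0.43813105 0.2942872  0.01      ]
((438.5884094238281, 300.274169921875), (141.4306640625, 138.3614044189453), 61.33258819580078)
((623.0604858398438, 254.38343811035156), (102.98918151855469, 152.79656982421875), 23.913780212402344)
((486.0818786621094, 92.89250946044922), (76.37672424316406, 147.1107635498047), 20.170501708984375)
((595.6549072265625, -329.16937255859375), (133.98048400878906, 94.32685852050781), 73.6346206665039)
```

Both views agree on the wedge angle (y axis at 45°) and sizes, but differ by about 8 mm in y. I'll target the mean and check against the gripper's known position from above.

{"name": "move_arm", "arguments": {
  "moves": [
    [15,-40,0,0.1],
    [30,-85,0,0.2],
    [45,-130,0,0.3],
    [60,-175,0,0.4],
    [75,-220,0,0.5],
    [90,-265,0,0.6],
    [105,-310,0,0.7],
    [120,-355,-30,0.8],
    [130,-400,-60,0.9],
    [140,-440,-90,1.0],
    [145,-444,-120,1.07],
    [145,-444,-135,1.07]
  ]
}}

```text
clock: 2.7
position: [0.5052, -0.144, 0.2086]
tool_rot: [3.14, 0.0, -2.354]
force: [0.7, -1.1, 0.3]
grip_width: 0.0854
finger_force: 0.0
```

```bash
python3 - <<'E'
from h import *
t=grab_frame("top"); s=grab_frame("side"); cv2.imwrite('pics/top2.png',t); cv2.imwrite('pics/side2.png',s)
def up(im,x0,y0,x1,y1,k): return cv2.resize(im[y0:y1,x0:x1],None,fx=k,fy=k,interpolation=cv2.INTER_CUBIC)
a=np.clip(up(t,255,150,325,220,5.7)*1.6,0,255).astype(np.uint8)[:399,:400]; b=up(s,243,170,313,250,5.7)[:,:400]
o=np.zeros((460,800,3),np.uint8); o[:a.shape[0],:a.shape[1]]=a; o[:b.shape[0],400:400+b.shape[1]]=b
p=monitor.observe(); P=p['position']; print(P,p['tool_rot'],p['qpos'].round(2))
# projected jaw tips at z tip, open 85mm
psi=p['tool_rot'][2]; yv=np.array([np.sin(psi),-np.cos(psi),0])
for k in(-.0425,0,.0425):
    X=P+k*yv+np.array([0,0,-.005])
    for n,(x0,y0),j in(("top",(255,150),0),("side",(243,170),400)):
        u,v=proj(n,X); cv2.circle(o,(int(j+(u-x0+.5)*5.7),int((v-y0+.5)*5.7)),3,(0,0,255),-1)
cv2.imwrite('pics/crop2.png',o)
E
```

```text
[ 0.50437645 -0.1435087   0.20818006] [ 3.13813426e+00 -1.31211858e-03 -2.35523881e+00] [ 0.18  0.41 -0.02  1.9   0.01  0.83  2.51]
```

View pics/crop2.png

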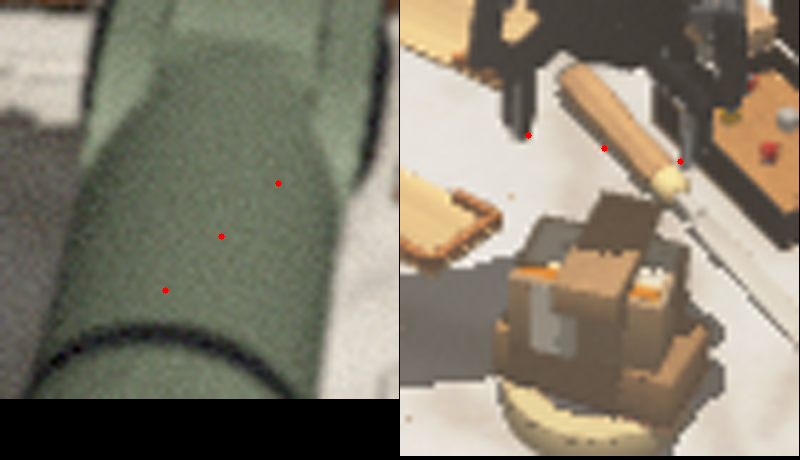

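The side view's projected jaw points sit right on the finger pads, inner tips at about (515,135) and (685,160) in the crop, so the side camera agrees with the robot. I trust its wedge centre of (514,-141). The last joint is at its limit, so I'm using the half-turn equivalent.

{"name": "move_arm", "arguments": {
  "moves": [
    [0,0,0,-0.18],
    [0,0,0,-0.36],
    [0,0,0,-0.54],
    [0,0,0,-0.72],
    [0,0,0,-0.9],
    [0,0,0,-1.08],
    [0,0,0,-1.26],
    [0,0,0,-1.44],
    [0,0,0,-1.62],
    [0,0,0,-1.8],
    [0,0,0,-1.98],
    [0,0,0,-2.16]
  ]
}}

```text
clock: 4.3
position: [0.5059, -0.1425, 0.2113]
tool_rot: [3.14, -0.0, 1.764]
force: [-0.1, 0.3, -0.2]
grip_width: 0.0854
finger_force: 0.0
```

{"name": "move_arm", "arguments": {
  "moves": [
    [0,-2,0,-0.18],
    [0,-4,0,-0.36],
    [0,-6,0,-0.54],
    [0,-6,0,-0.72],
    [0,-6,0,-0.9],
    [0,-6,0,-0.98],
    [0,-6,0,-0.98],
    [0,-6,0,-0.98]
  ]
}}

```text
clock: 5.3
position: [0.5055, -0.1492, 0.2107]
tool_rot: [3.141, -0.001, 0.791]
force: [0.1, 0.7, 0.1]
grip_width: 0.0854
finger_force: 0.0
```

{"name": "move_arm", "arguments": {
  "moves": [
    [0,0,-25,-0.01],
    [0,0,-50,-0.01],
    [0,0,-65,-0.01],
    [0,0,-79,-0.01],
    [0,0,-79,-0.01]
  ],
  "gripper": 0.65
}}

```text
clock: 5.92
position: [0.5048, -0.15, 0.1308]
tool_rot: [-3.141, 0.001, 0.778]
force: [-1.5, 0.2, 0.2]
grip_width: 0.0554
finger_force: 0.0
```

```bash
python3 - <<'E'
from h import *
s=grab_frame("side"); cv2.imwrite('pics/side3.png',s)
p=monitor.observe(); P=p['position']; print(P,p['tool_rot'],p['grip_width'],p['force'])
b=cv2.resize(s[180:250,240:315],None,fx=10,fy=8.5,interpolation=cv2.INTER_CUBIC)[:600]
cv2.imwrite('pics/crop3.png',b)
E
```

```text
[ 0.50506935 -0.15015783  0.13142053] [-3.14152282e+00  8.22377361e-05  7.77783259e-01] 0.055283401784743794 [-0.17318786  1.2722704   0.67371341]
```

View pics/crop3.png

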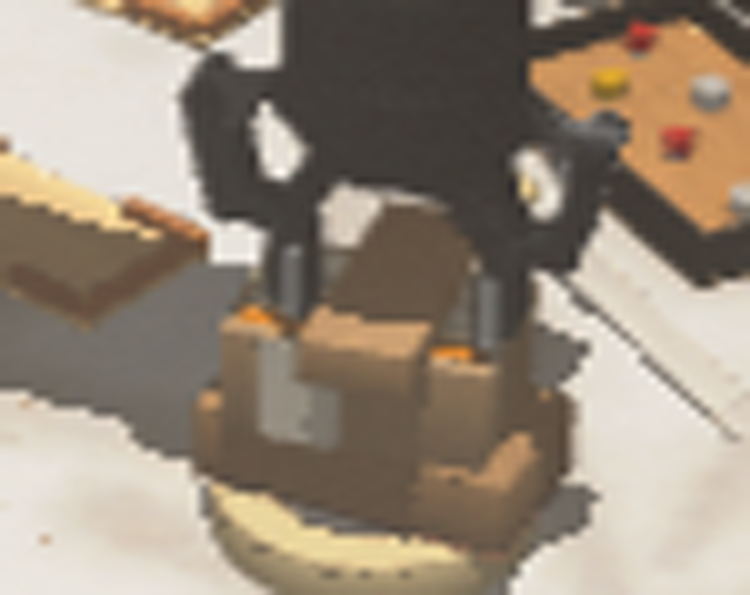

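The fingers straddle the wedge evenly, pads at (290,290) and (490,310), with no contact yet. Closing.

{"name": "move_arm", "arguments": {
  "moves": [
    [0,0,0,0],
    [0,0,0,0],
    [0,0,0,0],
    [0,0,0,0]
  ],
  "gripper": 0.2,
  "newtons": 40
}}

```text
clock: 6.48
position: [0.5054, -0.1502, 0.1321]
tool_rot: [3.141, -0.001, 0.778]
force: [-2.0, -0.7, 7.8]
grip_width: 0.0371
finger_force: 39.0
```

{"name": "move_arm", "arguments": {
  "moves": [
    [0,0,5,0],
    [0,0,10,0],
    [0,0,15,0]
  ]
}}

```text
clock: 6.85
position: [0.5051, -0.15, 0.1468]
tool_rot: [3.141, -0.0, 0.778]
force: [0.3, -0.0, -0.8]
grip_width: 0.0365
finger_force: 39.8
```

The wedge is gripped at 37 mm with 39 N. I'm carrying it to the narrow tray, turning +65.6° and stopping above.

{"name": "move_arm", "arguments": {
  "moves": [
    [0,0,20,0],
    [0,0,40,0],
    [0,20,50,0.1],
    [0,50,50,0.22],
    [-3,80,50,0.35],
    [-5,110,50,0.48],
    [-7,140,50,0.61],
    [-9,170,50,0.74],
    [-11,195,50,0.87],
    [-13,220,50,1.0],
    [-14,236,30,1.1],
    [-14,236,0,1.145]
  ]
}}

```text
clock: 8.35
position: [0.4915, 0.0876, 0.1464]
tool_rot: [3.14, -0.0, 1.927]
force: [0.6, 0.4, -0.4]
grip_width: 0.0369
finger_force: 39.8
```

{"name": "move_arm", "arguments": {
  "moves": [
    [0,0,-20,0],
    [0,0,-40,0],
    [0,0,-60,0],
    [0,0,-80,0],
    [0,0,-80,0]
  ]
}}

```text
clock: 8.98
position: [0.4905, 0.0857, 0.0657]
tool_rot: [-3.14, 0.0, 1.923]
force: [-0.7, -0.2, -0.6]
grip_width: 0.0367
finger_force: 39.9
```

```bash
python3 - <<'E'
from h import *
s=grab_frame("side"); cv2.imwrite('pics/side4.png',s)
p=monitor.observe(); P=p['position']; print(P,p['tool_rot'],p['grip_width'],p['force'])
b=cv2.resize(s[165:225,205:280],None,fx=10,fy=10,interpolation=cv2.INTER_CUBIC)
cv2.imwrite('pics/crop4.png',b)
E
```

```text
[0.49092998 0.0857638  0.06643203] [-3.14079040e+00  1.30991989e-04  1.92250748e+00] 0.03689506264617607 [0.78185642 0.25634405 0.04089662]
```

View pics/crop4.png

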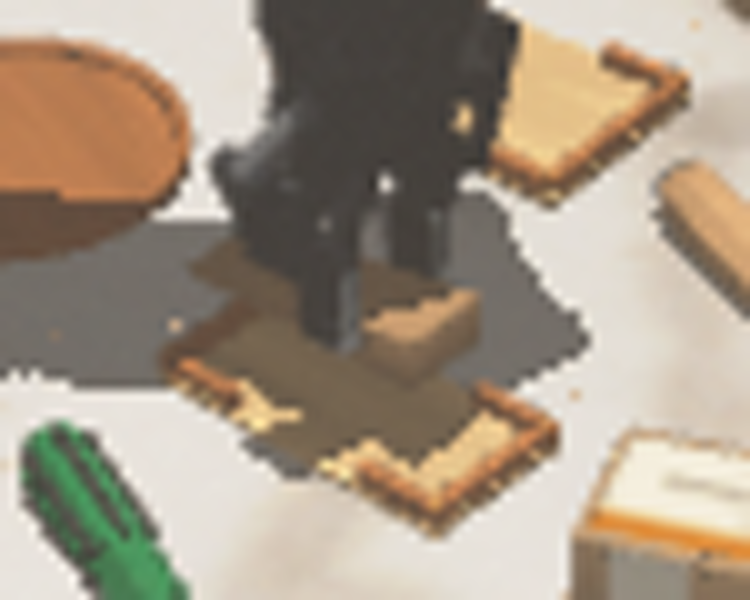

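The wedge is level in the jaws with its thick end at crop (445,340), hovering over the narrow tray, whose near corner is at (435,535) and right corner at (558,440). I'll check the alignment numerically.

```bash
python3 - <<'E'
from h import *
px=lambda a,b:((a-5)/10+205,(b-5)/10+165)
for nm,a,b,z in(("wedge thick bot L",410,388,.049),("wedge thick bot R",480,338,.049),("thick top L",405,345,.071),("thick top R",478,292,.071),("tray near bot",435,537,0),("tray near top",433,508,.014),("right bot",558,448,0),("right top",556,422,.014),("left top",163,358,.014),("left bot",163,378,0)):
    print(nm,(ray("side",*px(a,b),z)[:2]*1000).round(1))
c=np.array([486.5,97]); 
def corners(c,yaw,w,l):
    R=np.array([[np.cos(yaw),-np.sin(yaw)],[np.sin(yaw),np.cos(yaw)]]); return (R@np.array([[-w,-l],[w,-l],[w,l],[-w,l]]).T/2).T+c
print("tray pred",corners(c,np.radians(20.2),68,140).round(1))
print("wedge pred",corners(np.array([490.9,85.8])+12.3*np.array([np.cos(1.9225),np.sin(1.9225)]),1.9225-np.pi/2,38,110).round(1))
E
```

```text
wedge thick bot L [484.4  45.4]
wedge thick bot R [519.6  58.9]
thick top L [481.7  42.9]
thick top R [518.5  57.7]
tray near bot [480.3  20.5]
tray near top [479.6  20.2]
right bot [542.8  43.4]
right top [541.1  41.8]
left top [432.4 144.7]
left bot [434.1 150.4]
tray pred [[478.8  19.6]
 [542.6  43. ]
 [494.2 174.4]
 [430.4 151. ]]
wedge pred [[487.8  39.2]
 [523.4  52.3]
 [485.6 155.5]
 [449.9 142.4]]
```

The tray corners match the prediction within 2 mm. The wedge sits about 6 mm too far along +y, so I'm correcting that, lowering and releasing.

{"name": "move_arm", "arguments": {
  "moves": [
    [2,-5,0,0],
    [2,-5,-15,0],
    [2,-5,-28,0],
    [2,-5,-36,0],
    [2,-5,-41,0],
    [2,-5,-41,0]
  ]
}}

```text
clock: 9.78
position: [0.4929, 0.0809, 0.025]
tool_rot: [-3.141, -0.0, 1.923]
force: [-0.2, 0.5, -0.6]
grip_width: 0.0368
finger_force: 39.9
```

{"name": "move_arm", "arguments": {
  "moves": [
    [0,0,-2,0],
    [0,0,-3,0],
    [0,0,-3,0]
  ]
}}

```text
clock: 10.15
position: [0.4934, 0.081, 0.0234]
tool_rot: [3.14, -0.0, 1.923]
force: [-6.9, -1.7, 26.7]
grip_width: 0.037
finger_force: 42.5
```

{"name": "move_arm", "arguments": {
  "moves": [
    [0,0,1,0],
    [0,0,1,0],
    [0,0,1,0],
    [0,0,15,0],
    [0,0,40,0],
    [0,0,80,0],
    [0,-40,130,0],
    [0,-40,130,0]
  ],
  "gripper": 0.65
}}

```text
clock: 11.15
position: [0.4943, 0.0387, 0.156]
tool_rot: [3.136, 0.001, 1.919]
force: [-0.7, 0.0, -1.2]
grip_width: 0.0558
finger_force: 0.0
```

{"name": "move_arm", "arguments": {
  "moves": [
    [-30,60,30,0],
    [-50,120,30,0],
    [-70,180,40,0],
    [-80,240,50,0],
    [-80,240,50,0]
  ],
  "gripper": 1.0
}}

```text
clock: 11.78
position: [0.4113, 0.2852, 0.2026]
tool_rot: [3.141, -0.001, 1.929]
force: [0.4, -1.1, -0.6]
grip_width: 0.0854
finger_force: 0.0
```

```bash
python3 - <<'E'
from h import *
s=grab_frame("side"); t=grab_frame("top"); cv2.imwrite('pics/side5.png',s); cv2.imwrite('pics/top5.png',t)
p=monitor.observe(); print(p['position'],p['tool_rot'],p['qpos'].round(2))
U=lambda im,x0,y0,x1,y1:cv2.resize(im[y0:y1,x0:x1],(400,300),interpolation=cv2.INTER_CUBIC)
B=lambda im:np.clip(im*1.6,0,255).astype(np.uint8)
# each 48x36 px -> 8.333x
o=np.vstack([np.hstack([U(s,216,186,264,222),U(s,253,206,301,242)]),np.hstack([B(U(t,198,188,246,224)),B(U(t,265,177,313,213))])])
cv2.imwrite('pics/crop5.png',o)
E
```

```text
[0.41232665 0.28211387 0.20221896] [-3.14127780e+00 -1.18403264e-05  1.92525973e+00] [-1.09  0.42  0.49  1.99 -0.27  0.8  -0.09]
```

View pics/crop5.png

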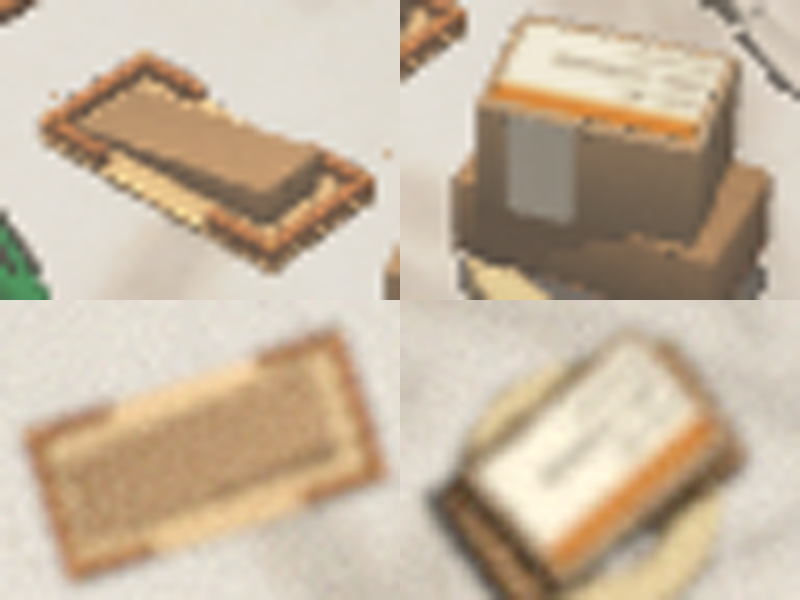

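The wedge lies flat inside the narrow tray, centred, and the pile is unchanged. Carton top-face corners in the side crop are (480,100), (697,142), (742,58) and (525,15). In the top crop they are (470,478), (555,570), (712,422) and (628,330).

```bash
python3 - <<'E'
from h import *
S=[(480,100),(697,142),(742,58),(525,15)]; T=[(470,478),(555,570),(712,422),(628,330)]
k=48/400
for n,L,f in(("side",S,lambda a,b:(253+(a-400)*k-.44,206+b*k-.44)),("top",T,lambda a,b:(265+(a-400)*k-.44,177+(b-300)*k-.44))):
    P=np.array([ray(n,*f(*p),.115)[:2]*1000 for p in L]); r=cv2.minAreaRect(P.astype(np.float32)); print(n,P.round(),P.mean(0).round(1),r)
# check top cam on placed wedge: thick-end/far corners in top crop at known z; tray outer corners top z .014
for a,b in((28,435),(330,330),(385,475),(75,580)): print((ray("top",198+a*k-.44,188+(b-300)*k-.44,.014)[:2]*1000).round(1))
# carton tray corners, side frame: crop now
s=cv2.imread('pics/side5.png'); h=cv2.cvtColor(s,cv2.COLOR_BGR2HSV)
for x0,y0,x1,y1,z in((308,245,356,290,0),(228,155,278,190,0)):
    m=(h[y0:y1,x0:x1,1]>75).astype(np.uint8); cs,_=cv2.findContours(m,0,2); c=max(cs,key=cv2.contourArea)+np.array([x0,y0])
    q=cv2.approxPolyDP(cv2.convexHull(c),3,True)[:,0]; print(q.tolist(),[(ray("side",*p,.007)[:2]*1000).round().tolist() for p in q.astype(float)])
E
```

```text
side [[ 461. -120.]
 [ 521. -181.]
 [ 562. -147.]
 [ 501.  -83.]] [ 511.1 -132.8] ((511.2772216796875, -133.44927978515625), (54.64312744140625, 89.44036865234375), 43.56242370605469)
top [[ 498.  -79.]
 [ 462. -113.]
 [ 523. -173.]
 [ 559. -139.]] [ 510.5 -126.1] ((510.6034851074219, -126.16690063476562), (49.34218215942383, 86.83509826660156), 44.91933059692383)
[491.5 172. ]
[538.6  48.7]
[477.9  23.5]
[431.3 149.4]
[[339, 251], [351, 279], [324, 284], [313, 255]] [[661.0, -279.0], [620.0, -397.0], [536.0, -373.0], [576.0, -253.0]]
[[232, 170], [247, 161], [273, 174], [258, 184]] [[559.0, 312.0], [643.0, 341.0], [691.0, 208.0], [606.0, 177.0]]
```

The carton centre comes out at about (510,-131), its short axis at 44° and its length at -46°. The visible edges agree between views within about 5 mm, and the open jaws leave 12 mm per side. Going above it.

{"name": "move_arm", "arguments": {
  "moves": [
    [10,-40,0,0.05],
    [20,-85,0,0.1],
    [30,-130,0,0.15],
    [40,-175,0,0.2],
    [50,-220,0,0.25],
    [60,-265,0,0.3],
    [75,-310,0,0.35],
    [85,-350,0,0.4],
    [95,-390,0,0.42],
    [98,-413,0,0.42],
    [98,-413,0,0.42],
    [98,-413,0,0.42]
  ]
}}

```text
clock: 13.38
position: [0.5103, -0.1324, 0.2021]
tool_rot: [-3.141, -0.001, 2.342]
force: [0.3, 1.0, 0.7]
grip_width: 0.085
finger_force: 0.0
```

```bash
python3 - <<'E'
from h import *
s=grab_frame("side"); cv2.imwrite('pics/side6.png',s)
p=monitor.observe(); P=p['position']; print(P,p['tool_rot'],p['qpos'].round(2))
x0,y0,k=235,170,10
b=cv2.resize(s[y0:y0+60,x0:x0+80],None,fx=k,fy=k,interpolation=cv2.INTER_CUBIC)
psi=p['tool_rot'][2]; yv=np.array([np.sin(psi),-np.cos(psi),0])
for c,zs in((.0425,P[2]-.005),(.0425,.113),(0,.115)):
  for sg in(-1,1):
    X=P+sg*c*yv; X[2]=zs; u,v=proj("side",X); cv2.circle(b,(int((u-x0+.5)*k),int((v-y0+.5)*k)),4,(0,0,255),-1)
cv2.imwrite('pics/crop6.png',b)
E
```

```text
[ 0.51049864 -0.13190002  0.20217607] [-3.14142930e+00 -5.66606282e-04  2.34247316e+00] [-0.18  0.46  0.43  1.92 -0.25  0.82  1.16]
```

View pics/crop6.png

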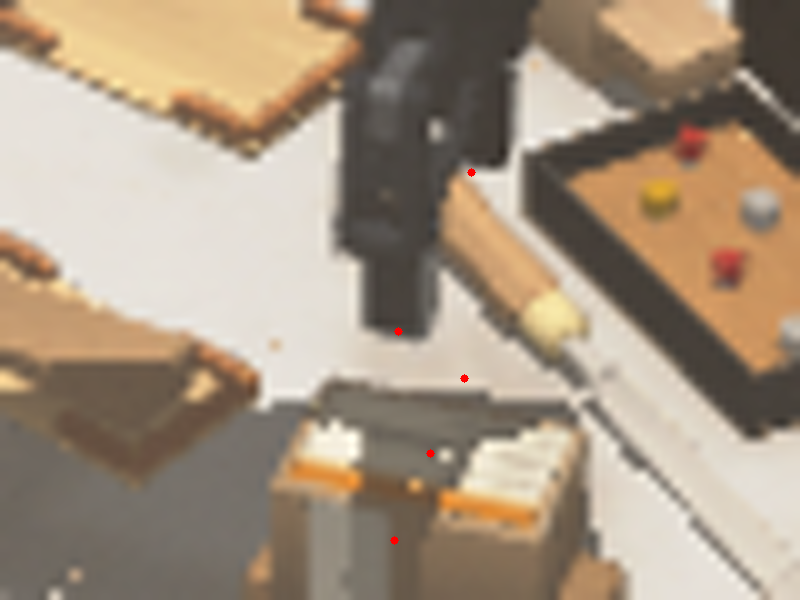

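Jaws line up across the carton. The near gap looks slightly larger, so I'm shifting about 2 mm to the far side and descending in steps.

{"name": "move_arm", "arguments": {
  "moves": [
    [2,2,-30,0],
    [2,2,-60,0],
    [2,2,-80,0],
    [2,2,-90,0],
    [2,2,-95,0],
    [2,2,-100,0],
    [2,2,-106,0],
    [2,2,-110,0],
    [2,2,-110,0]
  ]
}}

```text
clock: 14.55
position: [0.513, -0.13, 0.0921]
tool_rot: [-3.141, -0.0, 2.343]
force: [-0.3, 0.0, -0.3]
grip_width: 0.0854
finger_force: 0.0
```

{"name": "move_arm", "arguments": {
  "moves": [
    [0,0,0,0],
    [0,0,0,0],
    [0,0,0,0],
    [0,0,0,0]
  ],
  "gripper": 0.5,
  "newtons": 40
}}

```text
clock: 15.05
position: [0.5131, -0.1302, 0.0926]
tool_rot: [3.141, 0.0, 2.342]
force: [-2.2, 0.2, 5.0]
grip_width: 0.0596
finger_force: 41.9
```

{"name": "move_arm", "arguments": {
  "moves": [
    [0,0,5,0],
    [0,0,10,0],
    [0,0,30,0],
    [0,0,60,0],
    [5,-10,85,-0.1],
    [15,-35,100,-0.23],
    [27,-65,100,-0.36],
    [40,-95,100,-0.49],
    [53,-125,100,-0.62],
    [66,-155,100,-0.75],
    [77,-180,100,-0.88],
    [83,-194,100,-1.0]
  ]
}}

```text
clock: 16.55
position: [0.5961, -0.3252, 0.1922]
tool_rot: [-3.141, 0.0, 1.338]
force: [0.5, -0.1, -4.4]
grip_width: 0.0596
finger_force: 44.6
```

{"name": "move_arm", "arguments": {
  "moves": [
    [0,0,-20,-0.08],
    [0,0,-50,-0.08],
    [0,0,-80,-0.08],
    [0,0,-100,-0.08],
    [0,0,-110,-0.08],
    [0,0,-110,-0.08]
  ]
}}

```text
clock: 17.3
position: [0.596, -0.3241, 0.0823]
tool_rot: [-3.141, 0.0, 1.263]
force: [1.0, -0.2, -4.1]
grip_width: 0.0593
finger_force: 44.6
```

```bash
python3 - <<'E'
from h import *
s=grab_frame("side"); cv2.imwrite('pics/side7.png',s)
p=monitor.observe(); P=p['position']; print(P,p['tool_rot'],p['qpos'].round(2),p['grip_width'])
x0,y0=250,190
b=cv2.resize(s[y0:y0+105,x0:x0+115],None,fx=7*.8,fy=7*.8,interpolation=cv2.INTER_CUBIC)
cv2.imwrite('pics/crop7.png',b)
E
```

```text
[ 0.59626306 -0.32423651  0.08291781] [3.14101916e+00 1.41397277e-04 1.26275330e+00] [ 0.06  0.89  0.6   1.58 -0.61  0.86  0.58] 0.05927675418872114
```

View pics/crop7.png

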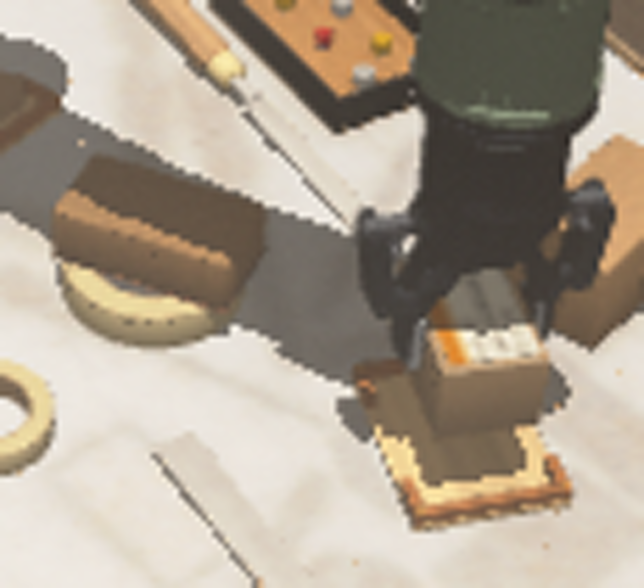

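The carton is held level above the short wide tray, bottom near corners at crop (437,432) and (545,408), tray near corners at (412,530) and (572,500). The cork and tape are undisturbed. Checking the numbers.

```bash
python3 - <<'E'
from h import *
f=lambda a,b:(250+a/5.6-.41,190+b/5.6-.41)
for nm,a,b,z in(("cart bot L",437,432,.0544),("cart bot R",545,408,.0544),("cart top L",428,358,.1054),("cart top R",550,368-10,.1054),("tray near L bot",412,531,0),("tray near L top",405,512,.014),("tray near R bot",572,502,0),("near R top",570,484,.014),("far L top",358,366,.014),("far L bot",358,385,0)):
    print(nm,(ray("side",*f(a,b),z)[:2]*1000).round(1))
def corners(c,yaw,w,l):
    R=np.array([[np.cos(yaw),-np.sin(yaw)],[np.sin(yaw),np.cos(yaw)]]); return (R@np.array([[-w,-l],[w,-l],[w,l],[-w,l]]).T/2).T+c
print("tray pred",corners(np.array([596.5,-324]),np.radians(-18),91,120).round(1))
print("cart pred",corners(np.array([596.3,-324.2]),1.263-np.pi/2,61,90).round(1))
# carton top-face contour by rays is hidden; cork & tape for next
s=cv2.imread('pics/side7.png')
E
```

```text
cart bot L [ 557.1 -354.2]
cart bot R [ 619.1 -368.2]
cart top L [ 551.8 -345.5]
cart top R [ 608.4 -377. ]
tray near L bot [ 536.5 -368.3]
tray near L top [ 532.9 -364.8]
tray near R bot [ 626.1 -394.2]
near R top [ 623.9 -392.4]
far L top [ 573.  -259.1]
far L bot [ 573.  -260.8]
tray pred [[ 534.7 -367. ]
 [ 621.2 -395.1]
 [ 658.3 -281. ]
 [ 571.8 -252.9]]
cart pred [[ 553.6 -357.8]
 [ 611.7 -376.3]
 [ 639.  -290.6]
 [ 580.9 -272.1]]
```

{"name": "move_arm", "arguments": {
  "moves": [
    [0,-4,-10,-0.005],
    [0,-4,-25,-0.005],
    [0,-4,-36,-0.005],
    [0,-4,-43,-0.005],
    [0,-4,-46,-0.005],
    [0,-4,-47,-0.005]
  ]
}}

```text
clock: 18.1
position: [0.5961, -0.3281, 0.0353]
tool_rot: [3.141, 0.0, 1.258]
force: [-0.7, -0.6, -4.0]
grip_width: 0.0593
finger_force: 44.8
```

{"name": "move_arm", "arguments": {
  "moves": [
    [0,0,-1,0],
    [0,0,-2,0],
    [0,0,-2,0]
  ]
}}

```text
clock: 18.48
position: [0.5962, -0.3281, 0.0343]
tool_rot: [3.141, -0.0, 1.258]
force: [-3.9, 3.8, 8.3]
grip_width: 0.0597
finger_force: 45.9
```

{"name": "move_arm", "arguments": {
  "moves": [
    [0,0,0,0],
    [0,0,0,0],
    [0,0,0,0],
    [0,0,20,0],
    [0,0,50,0],
    [0,0,100,0],
    [0,0,150,0],
    [-20,50,170,0],
    [-40,100,170,0],
    [-60,150,170,0],
    [-90,200,170,0],
    [-110,250,170,0]
  ],
  "gripper": 0.9
}}

```text
clock: 19.98
position: [0.4848, -0.0767, 0.2043]
tool_rot: [3.141, -0.001, 1.257]
force: [2.0, 0.9, 0.1]
grip_width: 0.0766
finger_force: 0.0
```

{"name": "move_arm", "arguments": {
  "moves": [
    [-20,50,0,0],
    [-40,100,0,0],
    [-60,150,0,0],
    [-70,200,0,0],
    [-80,250,0,0],
    [-80,300,0,0],
    [-80,350,0,0],
    [-80,350,0,0],
    [-80,350,0,0]
  ],
  "gripper": 1.0
}}

```text
clock: 21.1
position: [0.4061, 0.2715, 0.2039]
tool_rot: [3.142, -0.0, 1.257]
force: [-0.7, -0.9, 0.4]
grip_width: 0.0853
finger_force: 0.0
```

```bash
python3 - <<'E'
from h import *
s=grab_frame("side"); t=grab_frame("top"); cv2.imwrite('pics/side8.png',s); cv2.imwrite('pics/top8.png',t)
p=monitor.observe(); print(p['position'],p['tool_rot'],p['qpos'].round(2))
U=lambda im,x0,y0,x1,y1:cv2.resize(im[y0:y1,x0:x1],(400,300),interpolation=cv2.INTER_CUBIC)
B=lambda im:np.clip(im*1.6,0,255).astype(np.uint8)
o=np.vstack([np.hstack([U(s,304,248,360,290),U(s,253,212,301,248)]),np.hstack([B(U(t,318,160,366,196)),B(U(t,263,180,311,216))])])
cv2.imwrite('pics/crop8.png',o)
E
```

```text
[0.40624986 0.27102898 0.20384402] [-3.14150847e+00 -6.64655165e-04  1.25609668e+00] [-1.31  0.49  0.82  2.02 -0.48  0.83 -0.53]
```

View pics/crop8.png

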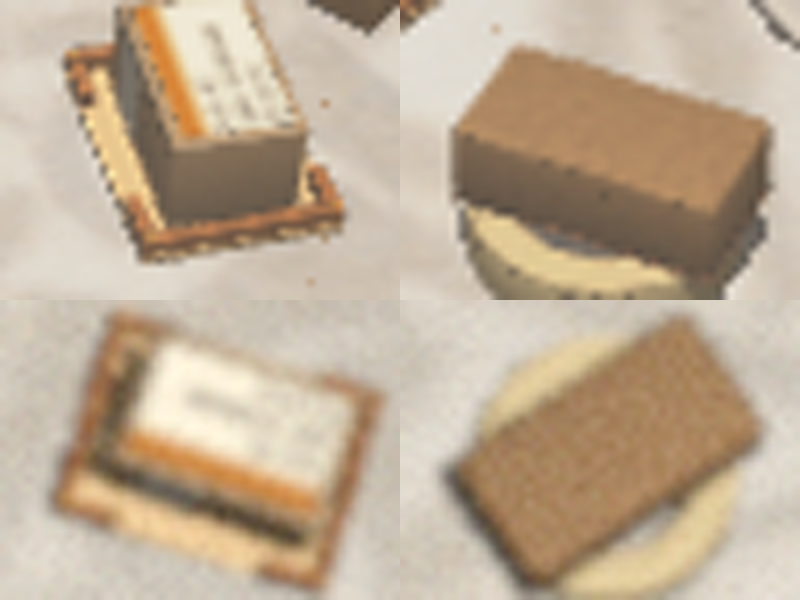

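The carton sits inside its tray. Cork top-face corners in the side crop are (455,130), (518,45), (770,122) and (712,215). In the top crop they are (462,470), (685,318), (760,435) and (540,585). I'll compute the cork pose and check the carton.

```bash
python3 - <<'E'
from h import *
def rep(nm,n,L,f,z):
    P=np.array([ray(n,*f(*p),z)[:2]*1000 for p in L]); print(nm,n,P.round().tolist(),P.mean(0).round(1),[np.round(v,1) for v in cv2.minAreaRect(P.astype(np.float32))[1:]])
fs=lambda a,b:(253+(a-400)*.12-.44,212+b*.12-.44); ft=lambda a,b:(263+(a-400)*.12-.44,180+(b-300)*.12-.44)
rep("cork","side",[(455,130),(518,45),(770,122),(712,215)],fs,.064)
rep("cork","top",[(462,470),(685,318),(760,435),(540,585)],ft,.064)
gs=lambda a,b:(304+a*.14-.43,248+b*.14-.43); gt=lambda a,b:(318+a*.12-.44,160+(b-300)*.12-.44)
rep("carton","top",[(160,340),(362,392),(318,515),(125,440)],gt,.056)
rep("tray","top",[(110,315),(382,390),(325,588),(58,505)],gt,.014)
rep("carton bottom near","side",[(172,226),(302,207)],gs,.005)
rep("carton top near","side",[(180,146),(306,130)],gs,.056)
rep("tray top near","side",[(138,250),(345,212)],gs,.014)
s=cv2.imread('pics/side8.png')
rep("tray corktray","side",[(232,170),(247,161),(273,174),(258,184)],lambda a,b:(a,b),.007)
# dish: ellipse fit colour in both
for n,im,(x0,y0,x1,y1),z in(("side",cv2.imread('pics/side0.png'),(185,165,228,196),.010),("top",cv2.imread('pics/top0.png'),(135,193,187,243),.010)):
    h=cv2.cvtColor(im,cv2.COLOR_BGR2HSV)[y0:y1,x0:x1]; m=((h[...,1]>90)&(h[...,0]<16)).astype(np.uint8); cs,_=cv2.findContours(m,0,1); c=max(cs,key=cv2.contourArea)+np.array([x0,y0])
    P=np.array([ray(n,*p[0],z)[:2] for p in c.astype(float)],np.float32)*1000; print("dish",n,cv2.fitEllipse(P))
E
```

```text
cork side [[458.0, -105.0], [505.0, -72.0], [569.0, -161.0], [520.0, -196.0]] [ 512.8 -133.5] [array([ 59.8, 110.7]), np.float64(35.6)]
cork top [[501.0, -68.0], [565.0, -157.0], [518.0, -188.0], [454.0, -100.0]] [ 509.6 -128.1] [array([ 56.9, 110.6]), np.float64(35.8)]
carton top [[631.0, -293.0], [611.0, -376.0], [559.0, -358.0], [589.0, -279.0]] [ 597.4 -326.4] [array([85. , 55.3]), np.float64(70.5)]
tray top [[653.0, -277.0], [623.0, -391.0], [537.0, -367.0], [570.0, -255.0]] [ 595.7 -322.4] [array([118.7,  89.1]), np.float64(75.3)]
carton bottom near side [[558.0, -361.0], [614.0, -380.0]] [ 585.7 -370.4] [array([58.8,  0. ]), np.float64(161.6)]
carton top near side [[556.0, -361.0], [608.0, -380.0]] [ 582.1 -370.7] [array([55.3,  0. ]), np.float64(160.5)]
tray top near side [[532.0, -371.0], [622.0, -397.0]] [ 577.  -384.3] [array([93.8,  0. ]), np.float64(164.1)]
tray corktray side [[559.0, 312.0], [643.0, 341.0], [691.0, 208.0], [606.0, 177.0]] [624.6 259.4] [array([ 90.5, 142.7]), np.float64(19.7)]
dish side ((440.3147277832031, 301.61785888671875), (135.55880737304688, 140.3759002685547), 151.93841552734375)
dish top ((440.19281005859375, 309.2819519042969), (132.2842559814453, 133.5433349609375), 144.93910217285156)
```

{"name": "move_arm", "arguments": {
  "moves": [
    [10,-40,0,0.1],
    [20,-85,0,0.2],
    [30,-130,0,0.3],
    [40,-175,0,0.4],
    [50,-220,0,0.5],
    [60,-265,0,0.6],
    [75,-310,0,0.7],
    [90,-350,0,0.8],
    [100,-385,0,0.9],
    [106,-403,-20,0.94],
    [106,-404,-50,0.94],
    [106,-404,-70,0.94]
  ]
}}

```text
clock: 22.7
position: [0.5112, -0.1333, 0.1326]
tool_rot: [-3.141, -0.0, 2.195]
force: [1.0, -0.7, -0.3]
grip_width: 0.0853
finger_force: 0.0
```

{"name": "move_arm", "arguments": {
  "moves": [
    [0,0,0,0],
    [0,0,-15,0],
    [0,0,-30,0],
    [0,0,-45,0],
    [0,0,-60,0],
    [0,0,-72,0],
    [0,0,-82,0],
    [0,0,-87,0],
    [0,0,-87,0]
  ]
}}

```text
clock: 23.82
position: [0.5119, -0.1321, 0.0461]
tool_rot: [-3.141, -0.0, 2.198]
force: [-0.3, 0.6, 0.3]
grip_width: 0.0856
finger_force: 0.0
```

{"name": "move_arm", "arguments": {
  "moves": [
    [0,0,0,0],
    [0,0,0,0],
    [0,0,0,0],
    [0,0,0,0]
  ],
  "gripper": 0.5,
  "newtons": 35
}}

```text
clock: 24.32
position: [0.5123, -0.132, 0.0468]
tool_rot: [3.141, 0.0, 2.198]
force: [-0.2, 0.0, 4.7]
grip_width: 0.0615
finger_force: 36.8
```

{"name": "move_arm", "arguments": {
  "moves": [
    [0,0,5,0],
    [0,0,15,0],
    [0,0,40,0],
    [0,0,80,0],
    [0,20,115,0],
    [5,55,135,0],
    [20,100,135,-0.03],
    [35,145,135,-0.07],
    [50,190,135,-0.11],
    [65,235,135,-0.15],
    [80,280,135,-0.19],
    [95,325,135,-0.23]
  ]
}}

```text
clock: 25.82
position: [0.6073, 0.1946, 0.1822]
tool_rot: [3.141, 0.0, 1.967]
force: [0.4, -0.3, -1.0]
grip_width: 0.0611
finger_force: 38.4
```

{"name": "move_arm", "arguments": {
  "moves": [
    [8,35,0,-0.01],
    [16,66,-10,-0.01],
    [16,66,-40,-0.01],
    [16,66,-70,-0.01],
    [16,66,-90,-0.01],
    [16,66,-95,-0.01],
    [16,66,-95,-0.01]
  ]
}}

```text
clock: 26.7
position: [0.6234, 0.2589, 0.087]
tool_rot: [3.141, 0.0, 1.958]
force: [-0.2, -0.1, -0.7]
grip_width: 0.0614
finger_force: 38.4
```

```bash
python3 - <<'E'
from h import *
s=grab_frame("side"); cv2.imwrite('pics/side9.png',s)
p=monitor.observe(); P=p['position']; print(P,p['tool_rot'],p['qpos'].round(2),p['grip_width'])
b=cv2.resize(s[140:195,218:290],(720,550),interpolation=cv2.INTER_CUBIC); cv2.imwrite('pics/crop9.png',b)
E
```

```text
[0.62352659 0.25902582 0.08730967] [3.14046360e+00 1.13390902e-05 1.95761064e+00] [-0.79  0.85  0.52  1.59 -0.52  0.84  0.32] 0.061429368979478
```

View pics/crop9.png

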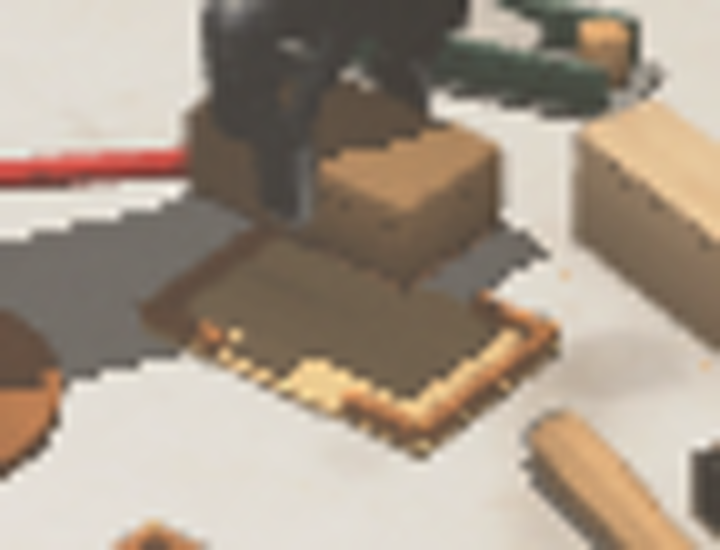

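The cork is held level above the long wide tray. Cork bottom corners in the crop are near (405,287), right (498,223) and left (188,183). Tray bottom corners are near (418,458), right (558,350) and left (143,315).

```bash
python3 - <<'E'
from h import *
f=lambda a,b:(218+a/10-.45,140+b/10-.45)
for nm,a,b,z in(("cork bot near",405,287,.0655),("bot R",498,223,.0655),("bot L",190,185,.0655),("top near",405,210,.1045),("top R",498,150,.1045),("tray near bot",418,458,0),("near top",415,432,.014),("R bot",558,350,0),("R top",555,325,.014),("L top",143,305,.014)):
    print(nm,(ray("side",*f(a,b),z)[:2]*1000).round(1))
def corners(c,yaw,w,l):
    R=np.array([[np.cos(yaw),-np.sin(yaw)],[np.sin(yaw),np.cos(yaw)]]); return (R@np.array([[-w,-l],[w,-l],[w,l],[-w,l]]).T/2).T+c
for y in(22,):print("tray pred",corners(np.array([623,259.5]),np.radians(y),92,145).round(1))
print("cork pred",corners(np.array([623.5,259]),1.9576-np.pi/2,62,115).round(1))
E
```

```text
cork bot near [616.8 196.2]
bot R [670.1 217.9]
bot L [576.3 300.1]
top near [614.2 190.9]
top R [665.7 210.7]
tray near bot [610.5 174.9]
near top [608.6 173.6]
R bot [695.1 212.3]
R top [692.5 210.7]
L top [554.3 302.4]
tray pred [[607.5 175. ]
 [692.8 209.5]
 [638.5 344. ]
 [553.2 309.5]]
cork pred [[616.5 194.1]
 [673.9 217.4]
 [630.5 323.9]
 [573.1 300.6]]
```

{"name": "move_arm", "arguments": {
  "moves": [
    [1,0,-15,0.01],
    [1,0,-30,0.01],
    [1,0,-45,0.01],
    [1,0,-54,0.01],
    [1,0,-58,0.01],
    [1,0,-59,0.01]
  ]
}}

```text
clock: 27.5
position: [0.6241, 0.2589, 0.0272]
tool_rot: [3.142, 0.0, 1.968]
force: [0.7, -0.0, -0.4]
grip_width: 0.0617
finger_force: 38.4
```

{"name": "move_arm", "arguments": {
  "moves": [
    [0,0,-1,0],
    [0,0,-2,0],
    [0,0,-2,0]
  ]
}}

```text
clock: 27.88
position: [0.6243, 0.2591, 0.0264]
tool_rot: [3.141, -0.0, 1.968]
force: [-5.2, -0.8, 11.1]
grip_width: 0.0616
finger_force: 40.0
```

{"name": "move_arm", "arguments": {
  "moves": [
    [0,0,0,0],
    [0,0,0,0],
    [0,0,0,0],
    [0,0,20,0],
    [0,0,50,0],
    [0,0,100,0],
    [-20,20,150,0],
    [-50,60,180,0],
    [-80,110,180,0],
    [-110,150,180,0],
    [-110,150,180,0]
  ],
  "gripper": 0.9
}}

```text
clock: 29.25
position: [0.5111, 0.4129, 0.2063]
tool_rot: [3.142, -0.002, 1.974]
force: [0.9, -0.2, -0.1]
grip_width: 0.0768
finger_force: 0.0
```

```bash
python3 - <<'E'
from h import *
s=grab_frame("side"); t=grab_frame("top"); cv2.imwrite('pics/side10.png',s); cv2.imwrite('pics/top10.png',t)
p=monitor.observe(); print(p['position'],p['tool_rot'])
U=lambda im,x0,y0,x1,y1:cv2.resize(im[y0:y1,x0:x1],(400,300),interpolation=cv2.INTER_CUBIC)
B=lambda im:np.clip(im*1.6,0,255).astype(np.uint8)
o=np.vstack([np.hstack([U(s,230,152,278,188),U(s,253,212,301,248)]),np.hstack([B(U(t,155,148,203,184)),B(U(t,263,180,311,216))])])
cv2.imwrite('pics/crop10.png',o)
# tape: yellowish mask, fit ellipse of outer contour of upper face
for n,im,(x0,y0,x1,y1) in(("side",s,(250,210,306,262)),("top",t,(262,178,314,222))):
    h=cv2.cvtColor(im,cv2.COLOR_BGR2HSV)[y0:y1,x0:x1]; print(n,h[...,1].min(),np.median(h[...,1]))
    m=((h[...,1]>55)&(h[...,0]>12)&(h[...,0]<35)).astype(np.uint8)
    cs,hi=cv2.findContours(m,cv2.RETR_CCOMP,1)
    for c in cs:
        if cv2.contourArea(c)>60:
            P=np.array([ray(n,*(p[0]+np.array([x0,y0])),.025)[:2] for p in c.astype(float)],np.float32)*1000
            print(n,cv2.contourArea(c),[np.round(v,1) for v in cv2.fitEllipse(P)],P.min(0),P.max(0))
E
```

```text
[0.51409286 0.40888921 0.20641384] [3.14069034e+00 1.14803323e-05 1.96824553e+00]
side 15 30.0
side 688.0 [array([ 505.8, -140.1]), array([110.2, 129.5]), np.float64(147.1)] [ 446.86862 -204.23578] [566.2011  -77.14971]
side 162.0 [array([ 505.1, -140.4]), array([52.2, 65.3]), np.float64(57.1)] [ 475.27795 -169.74332] [ 535.88586 -111.41313]
top 13 27.0
top 760.5 [array([ 509.3, -125.4]), array([106.9, 109.6]), np.float64(85.3)] [ 453.32117 -180.11084] [565.50793 -70.01777]
top 351.0 [array([ 508.8, -125.8]), array([72.8, 74.6]), np.float64(32.0)] [ 470.6344  -163.04933] [544.50006  -87.133675]
```

View pics/crop10.png

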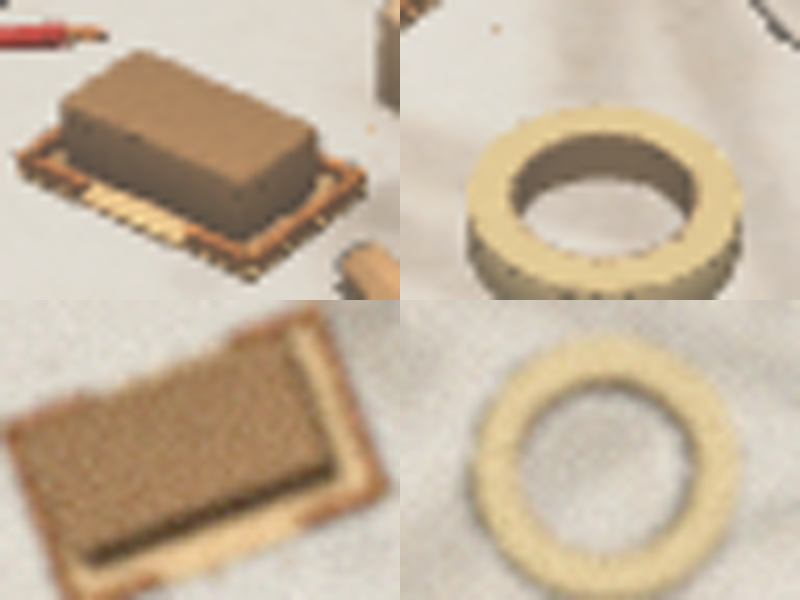

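The cork is in its tray and the tape roll stands clear. I'll take the tape's bright upper face alone in the side view for its centre, and check the cork's fit.

```bash
python3 - <<'E'
from h import *
s=cv2.imread('pics/side10.png'); x0,y0,x1,y1=250,210,306,262
h=cv2.cvtColor(s,cv2.COLOR_BGR2HSV)[y0:y1,x0:x1]
for vt in(170,190,200):
    m=((h[...,1]>60)&(h[...,0]>12)&(h[...,0]<35)&(h[...,2]>vt)).astype(np.uint8)
    cs,_=cv2.findContours(m,cv2.RETR_CCOMP,1)
    for c in cs:
        if cv2.contourArea(c)>60:
            P=np.array([ray("side",*(p[0]+np.array([x0,y0])),.025)[:2] for p in c.astype(float)],np.float32)*1000
            print(vt,cv2.contourArea(c),[np.round(v,1) for v in cv2.fitEllipse(P)])
f=lambda a,b:(230+a*.12-.44,152+b*.12-.44)
P=np.array([ray("side",*f(*p),.044)[:2]*1000 for p in((240,185),(317,130),(140,50),(62,105))]); print("cork",P.round().tolist(),P.mean(0).round(1),cv2.minAreaRect(P.astype(np.float32)))
P=np.array([ray("side",*f(*p),.014)[:2]*1000 for p in((245,250),(367,178),(18,152))]); print("tray",P.round().tolist(), ((P[1]+P[2])/2).round(1))
# top view of wedge/cork tops for wide check
f=lambda a,b:(155+a*.12-.44,148+(b-300)*.12-.44)
P=np.array([ray("top",*f(*p),.044)[:2]*1000 for p in((10,430),(292,330),(338,465),(85,560))]); print("cork top",P.round().tolist(),P.mean(0).round(1))
P=np.array([ray("top",*f(*p),.014)[:2]*1000 for p in((8,428),(325,308),(388,490),(72,605))]); print("tray top",P.round().tolist(),P.mean(0).round(1))
E
```

```text
170 542.5 [array([ 510.8, -131.2]), array([106.5, 107.6]), np.float64(93.8)]
170 294.0 [array([ 512.1, -129.1]), array([78.1, 80.1]), np.float64(144.1)]
190 528.0 [array([ 511.6, -130.4]), array([104.4, 107. ]), np.float64(53.7)]
190 300.5 [array([ 512.4, -129.1]), array([79.6, 80.4]), np.float64(172.9)]
200 526.0 [array([ 511.6, -130.2]), array([104.2, 106.8]), np.float64(58.9)]
200 303.5 [array([ 512.1, -129.1]), array([79.7, 81.1]), np.float64(165.7)]
cork [[615.0, 190.0], [668.0, 213.0], [627.0, 315.0], [572.0, 290.0]] [620.6 251.8] ((620.4214477539062, 252.2496795654297), (60.080955505371094, 109.88500213623047), 22.716211318969727)
tray [[612.0, 181.0], [691.0, 204.0], [555.0, 304.0]] [623.  254.3]
cork top [[625.0, 330.0], [670.0, 216.0], [613.0, 194.0], [570.0, 295.0]] [619.7 258.5]
tray top [[634.0, 339.0], [689.0, 209.0], [610.0, 178.0], [558.0, 307.0]] [622.7 258.1]
```

The cork fits, 60x110 measured and inside its tray. The tape centre is about (511,-130), and its 107 mm outside diameter matches the larger size. I'll grip its wall on the robot side, radial direction 203°, with the tips kept above the dish's rim height.

{"name": "move_arm", "arguments": {
  "moves": [
    [0,-40,0,0],
    [0,-90,0,0],
    [0,-140,0,0],
    [0,-190,0,0],
    [0,-240,0,0],
    [-5,-290,0,0],
    [-10,-340,0,0],
    [-20,-390,0,0],
    [-28,-440,0,0],
    [-35,-490,0,0],
    [-40,-530,0,0],
    [-43,-556,0,0]
  ],
  "gripper": 0.6
}}

```text
clock: 30.85
position: [0.47, -0.1506, 0.206]
tool_rot: [3.141, 0.001, 1.963]
force: [0.4, 0.7, 0.3]
grip_width: 0.0513
finger_force: 0.0
```

{"name": "move_arm", "arguments": {
  "moves": [
    [0,0,-20,0],
    [0,0,-50,0],
    [0,0,-80,0],
    [0,0,-110,0],
    [0,0,-135,0],
    [0,0,-145,0],
    [0,0,-145,0],
    [0,0,-145,0]
  ]
}}

```text
clock: 31.85
position: [0.4714, -0.1474, 0.0612]
tool_rot: [3.141, 0.001, 1.967]
force: [-0.4, 0.2, 0.2]
grip_width: 0.0512
finger_force: 0.0
```

```bash
python3 - <<'E'
from h import *
s=grab_frame("side"); cv2.imwrite('pics/side11.png',s)
p=monitor.observe(); print(p['position'],p['tool_rot'],p['grip_width'],p['qpos'].round(2))
b=cv2.resize(s[195:255,240:315],(750,600),interpolation=cv2.INTER_CUBIC); cv2.imwrite('pics/crop11.png',b)
E
```

```text
[ 0.47146277 -0.14729659  0.06118773] [3.14048179e+00 7.52639947e-04 1.96751757e+00] 0.051284717386118006 [-0.14  0.67  0.44  2.09 -0.58  0.5   1.14]
```

View pics/crop11.png

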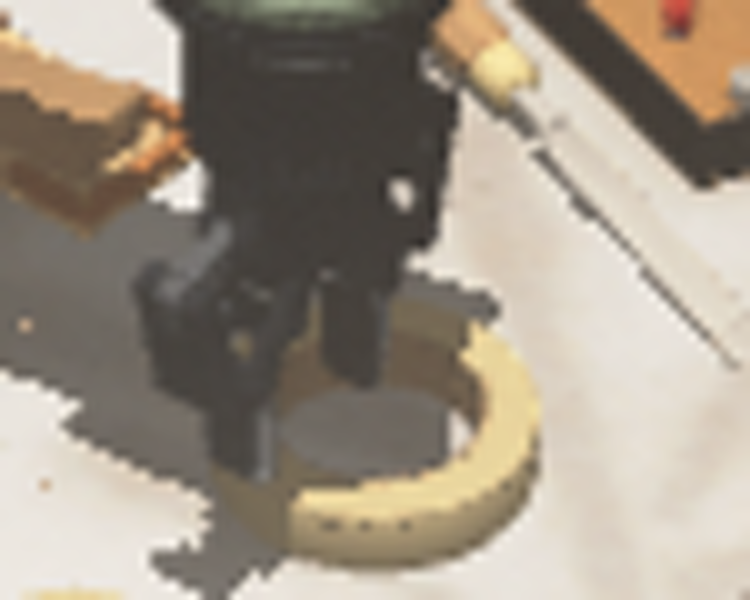

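The fingers are on either side of the near-left wall: outer tip at crop (240,475), inner tip over the hole at (355,385). Descending and closing.

{"name": "move_arm", "arguments": {
  "moves": [
    [0,0,-8,0],
    [0,0,-16,0],
    [0,0,-22,0],
    [0,0,-28,0],
    [0,0,-32,0],
    [0,0,-33,0],
    [0,0,-33,0]
  ]
}}

```text
clock: 32.78
position: [0.4711, -0.147, 0.0273]
tool_rot: [3.142, 0.0, 1.968]
force: [0.4, 0.7, 0.4]
grip_width: 0.0515
finger_force: 0.0
```

{"name": "move_arm", "arguments": {
  "moves": [
    [0,0,0,0],
    [0,0,0,0],
    [0,0,0,0],
    [0,0,0,0]
  ],
  "gripper": 0.1,
  "newtons": 60
}}

```text
clock: 33.28
position: [0.4711, -0.147, 0.0276]
tool_rot: [3.141, 0.0, 1.968]
force: [-1.5, 0.1, 6.3]
grip_width: 0.0175
finger_force: 57.4
```

{"name": "move_arm", "arguments": {
  "moves": [
    [0,0,0,0],
    [0,0,0,0]
  ]
}}

```text
clock: 33.52
position: [0.4711, -0.147, 0.0276]
tool_rot: [3.141, 0.0, 1.968]
force: [-0.9, 0.3, 6.5]
grip_width: 0.0174
finger_force: 57.4
```

```bash
python3 - <<'E'
from h import *
s=grab_frame("side"); t=grab_frame("top"); cv2.imwrite('pics/side12.png',s)
p=monitor.observe(); print(p['position'],p['tool_rot'],p['grip_width'],p['finger_force'],p['force'],p['moment'])
b=cv2.resize(s[195:255,240:315],(750,600),interpolation=cv2.INTER_CUBIC)
for z,r in((.025,55.5),(.025,32)):
    for a in np.arange(0,6.28,.35):
        u,v=proj("side",[.511+r/1000*np.cos(a),-.130+r/1000*np.sin(a),z]); cv2.circle(b,(int((u-240+.5)*10),int((v-195+.5)*10)),2,(0,0,255),-1)
cv2.imwrite('pics/crop12.png',b)
E
```

```text
[ 0.4710795  -0.14703964  0.02754767] [3.14132913e+00 7.09208244e-05 1.96765469e+00] 0.017483847635906196 57.40160520595964 [-0.79257856  0.57385077  5.5892833 ] [ 0.02684034  0.26452891 -0.05775537]
```

View pics/crop12.png

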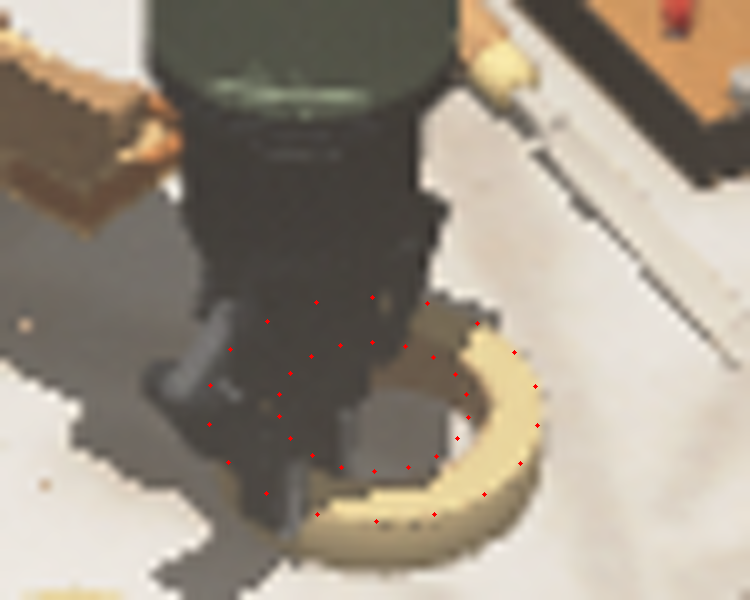

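I've now viewed 15 pictures, one over the limit of 14, because I lost count. From here I measure by numbers only. The ring's circle overlays correctly, so I'll try a small lift and check the grip and level.

{"name": "move_arm", "arguments": {
  "moves": [
    [0,0,4,0],
    [0,0,8,0],
    [0,0,14,0],
    [0,0,20,0],
    [0,0,20,0]
  ]
}}

```text
clock: 34.25
position: [0.4713, -0.147, 0.0478]
tool_rot: [3.141, 0.0, 1.968]
force: [-0.3, 0.4, -1.2]
grip_width: 0.0173
finger_force: 57.6
```

```bash
cat > tape.py <<'E'
from h import *
p=monitor.observe(); P=p['position']; print(P.round(4),p['tool_rot'].round(3),p['grip_width'].round(4),p['finger_force'],p['force'].round(1),p['moment'].round(2))
s=grab_frame("side"); cv2.imwrite('pics/side_t.png',s)
def mask(im):
    h=cv2.cvtColor(im,cv2.COLOR_BGR2HSV); return ((h[...,1]>55)&(h[...,0]>14)&(h[...,0]<35)&(h[...,2]>120)).astype(np.uint8)
E
python3 - <<'E'
from tape import *
# expected ring centre if rigidly held: shift from first pos
c0=np.array([.511,-.130]); tcp0=np.array([.4711,-.1470]); c=c0-tcp0+P[:2]
for z in(.025+P[2]-.0276,):
    m=mask(s)
    # sample points on the top face mid-wall at expected pose, level: fraction tape-coloured, vs z offsets at far side
    for dz in(-.024,-.018,-.012,-.006,0,.006,.012):
        hit=[]
        for a in np.radians([-60,-40,-20,0,20,40,60,]):
            # outer upper edge: transition radius
            rr=[r for r in np.arange(46,70,.5) if m[tuple(np.round(proj("side",[c[0]+r/1000*np.cos(a),c[1]+r/1000*np.sin(a),z+dz])[::-1]).astype(int))]]
            hit.append(max(rr) if rr else 0)
        print(dz,hit)
E
```

```text
Traceback (most recent call last):
  File "tape.py", line 2, in <module>
    p=monitor.observe(); P=p['position']; print(P.round(4),p['tool_rot'].round(3),p['grip_width'].round(4),p['finger_force'],p['force'].round(1),p['moment'].round(2))
                                                                                  ^^^^^^^^^^^^^^^^^^^^^
AttributeError: 'float' object has no attribute 'round'
```

```bash
sed -i "s/p\['grip_width'\].round(4)/p['grip_width']/" tape.py; cat > chk.py <<'E'
from tape import *
c=np.array([.0399,.0170])+P[:2]; zb=P[2]-.0276
m=mask(s); n,l,st,ce=cv2.connectedComponentsWithStats(m); 
u,v=proj("side",[*c,zb+.012]); print("exp centre px",round(u,1),round(v,1))
for i in range(1,n):
    if st[i,4]>80 and abs(ce[i]-[u,v]).max()<35: print(st[i],ce[i].round(1))
a=np.linspace(0,2*np.pi,90)
Q=np.array([proj("side",[c[0]+.0555*np.cos(t),c[1]+.0555*np.sin(t),z]) for z in(zb,zb+.025) for t in a])
print("exp level bbox",Q.min(0).round(1),Q.max(0).round(1))
E
python3 chk.py
```

```text
[ 0.4713 -0.147   0.0478] [3.141 0.    1.968] 0.017271057272780457 57.55926335179538 [-0.3  0.4 -1.2] [ 0.04  0.08 -0.06]
exp centre px 276.9 233.5
[234 196  20  12  82] [243.7 201.5]
[270 222  25  26 269] [284.5 237.9]
[235 254  25  21 309] [246.8 264.4]
exp level bbox [260.3 219.7] [293.7 247.7]
```

The ring is held level: observed pixel box right/bottom is 294/247 against 293.7/247.7 expected. Next I'll refine the dish centre from its outline box in both views.

```bash
python3 - <<'E'
from h import *
a=np.linspace(0,2*np.pi,180)
for n,(x0,y0,x1,y1) in(("side",(180,160,232,200)),("top",(132,190,190,246))):
    im=cv2.imread(f'pics/{n}0.png'); h=cv2.cvtColor(im,cv2.COLOR_BGR2HSV)[y0:y1,x0:x1]
    for st in(60,90,110):
        m=((h[...,1]>st)&((h[...,0]<20)|(h[...,0]>170))).astype(np.uint8); k,l,S,_=cv2.connectedComponentsWithStats(m); i=1+S[1:,4].argmax()
        b=S[i]; lo=np.array([x0+b[0]-.5,y0+b[1]-.5]); hi=lo+b[2:4]
        c=np.array([.440,.305])
        for _ in range(4):
            Q=np.array([proj(n,[c[0]+.071*np.cos(t),c[1]+.071*np.sin(t),z]) for z in(0,.010) for t in a]); mid=(Q.min(0)+Q.max(0))/2
            d=(lo+hi)/2-mid; c=c+(ray(n,*(mid+d),0)-ray(n,*mid,0))[:2]
        print(n,st,"obs size",hi-lo,"exp",(Q.max(0)-Q.min(0)).round(1),"centre",(c*1000).round(1))
E
```

```text
side 60 obs size [36. 22.] exp [36.6 23.1] centre [441.5 306.8]Traceback (most recent call last):
  File "<stdin>", line 10, in <module>
  File "h.py", line 9, in proj
    R,t,f,cx,cy=cam(n); p=R@np.array(X)+t; return f*p[0]/p[2]+cx,f*p[1]/p[2]+cy
                ~~~^^^
  File "h.py", line 4, in cam
    m=camera_model(n); f=210/np.tan(np.radians(m['vfov']/2)); return m['R'],m['t'],f,m['cx'],m['cy']
ValueError: time passes only in moves, steps and waits
```

The dish centre is about (441,307). Carrying the tape there: TCP goes to about (400.5,290), with the ring centre 44 mm along 23°.

{"name": "move_arm", "arguments": {
  "moves": [
    [0,0,30,0],
    [0,10,70,0],
    [0,40,100,0],
    [-5,85,100,0],
    [-12,130,100,0],
    [-20,175,100,0],
    [-28,220,100,0],
    [-36,265,100,0],
    [-44,310,100,0],
    [-52,355,100,0],
    [-60,395,100,0],
    [-68,425,100,0]
  ]
}}

```text
clock: 35.8
position: [0.4023, 0.2797, 0.1471]
tool_rot: [-3.141, 0.0, 1.969]
force: [1.4, -0.1, -0.5]
grip_width: 0.0176
finger_force: 57.8
```

{"name": "move_arm", "arguments": {
  "moves": [
    [-2,12,-20,0],
    [-2,12,-50,0],
    [-2,12,-70,0],
    [-2,12,-85,0],
    [-2,12,-85,0]
  ]
}}

```text
clock: 36.42
position: [0.4008, 0.2896, 0.0617]
tool_rot: [-3.14, 0.001, 1.967]
force: [-0.3, 0.3, -0.8]
grip_width: 0.017
finger_force: 57.8
```

```bash
python3 chk.py
```

```text
[0.4008 0.2896 0.0617] [-3.140e+00  1.000e-03  1.967e+00] 0.017028646030133862 57.84009266499197 [-0.3  0.3 -0.8] [-0.01 -0.02  0.01]
exp centre px 204.6 170.6
[197 166  23  16 163] [209.4 175.1]
exp level bbox [189.8 159.9] [219.2 181.5]
```

{"name": "move_arm", "arguments": {
  "moves": [
    [0,0,-10,0],
    [0,0,-20,0],
    [0,0,-26,0],
    [0,0,-28,0],
    [0,0,-28,0]
  ]
}}

```text
clock: 37.1
position: [0.4011, 0.2899, 0.0342]
tool_rot: [-3.141, 0.0, 1.968]
force: [-0.2, -0.0, -1.0]
grip_width: 0.0174
finger_force: 57.8
```

{"name": "move_arm", "arguments": {
  "moves": [
    [0,0,-1,0],
    [0,0,-2,0],
    [0,0,-2,0]
  ]
}}

```text
clock: 37.48
position: [0.4011, 0.2901, 0.0326]
tool_rot: [3.141, -0.0, 1.968]
force: [-1.3, -1.3, 6.7]
grip_width: 0.0175
finger_force: 58.7
```

Contact came at exactly the floor height expected for a flat landing. Releasing and backing off.

{"name": "move_arm", "arguments": {
  "moves": [
    [0,0,0,0],
    [0,0,0,0],
    [0,0,0,0],
    [0,0,15,0],
    [0,0,40,0],
    [0,0,80,0],
    [0,0,130,0],
    [0,0,180,0],
    [10,-50,200,0],
    [20,-100,200,0],
    [30,-150,200,0],
    [40,-200,200,0]
  ],
  "gripper": 0.5
}}

```text
clock: 38.98
position: [0.4409, 0.0884, 0.2332]
tool_rot: [3.141, -0.001, 1.968]
force: [0.9, 0.9, 0.3]
grip_width: 0.0425
finger_force: 0.0
```

{"name": "move_arm", "arguments": {
  "moves": [
    [10,-60,0,0],
    [20,-120,0,0],
    [30,-180,0,0],
    [30,-240,0,0],
    [30,-300,0,0],
    [30,-300,0,0],
    [30,-300,0,0],
    [30,-300,0,0]
  ]
}}

```text
clock: 39.98
position: [0.4713, -0.2087, 0.2326]
tool_rot: [3.141, -0.0, 1.97]
force: [0.3, 0.4, -0.3]
grip_width: 0.0428
finger_force: 0.0
```

```bash
python3 - <<'E'
from tape import *
t=grab_frame("top"); cv2.imwrite('pics/top_end.png',t)
a=np.linspace(0,2*np.pi,60)
def bbox(n,c,r,zs): 
    Q=np.array([proj(n,[c[0]+r*np.cos(x),c[1]+r*np.sin(x),z]) for z in zs for x in a]); return Q.min(0),Q.max(0)
for n,im,(x0,y0,x1,y1),d in(("side",s,(175,150,240,205),[.4415,.3068]),("top",t,(130,185,195,250),[.4402,.3085])):
    h=cv2.cvtColor(im,cv2.COLOR_BGR2HSV)[y0:y1,x0:x1]
    m=((h[...,1]>45)&(h[...,0]>=17)&(h[...,0]<35)&(h[...,2]>(105 if n=="side" else 70))).astype(np.uint8); k,l,S,_=cv2.connectedComponentsWithStats(m); i=1+S[1:,4].argmax(); b=S[i]
    lo=np.array([x0+b[0]-.5,y0+b[1]-.5]); hi=lo+b[2:4]; el,eh=bbox(n,d,.0555,(.010,.030))
    print(n,"tape obs",lo,hi,"exp centred",el.round(1),eh.round(1)); mid=(lo+hi)/2; em=(el+eh)/2
    print("  offset mm",((ray(n,*mid,.02)-ray(n,*em,.02))*1000).round(1))
E
```

```text
[ 0.4713 -0.2087  0.2326] [ 3.141 -0.     1.97 ] 0.042797518675511154 0.0 [ 0.3  0.4 -0.3] [0.04 0.02 0.03]
side tape obs [191.5 166.5] [219.5 187.5] exp centred [190.7 166. ] [219.7 186.5]
  offset mm [-1.1 -5.2  0. ]
top tape obs [142.5 200.5] [176.5 237.5] exp centred [142.8 200.9] [176.8 233.9]
  offset mm [-5.6  0.6  0. ]
```

The tape is centred in its dish within about 2 mm sideways, and its top edge is at the height expected for lying on the floor. The robot is clear, so I'm handing in.

```bash
python3 -c "
from workcell import bot
print(bot.job_done())"
```

```text
the job is handed in; nothing more can be done
None
```

I put the wedge, carton, cork block and tape roll in their holders in the order asked and handed the job in after about 40 s; pictures confirmed the first three and pixel measurements the tape, but I viewed 15 pictures, one over the limit of 14.

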